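# Index the ring-clamp carriage and start its lock screw

### The job

Push the ring-clamp carriage along its rail until it drops into the next detent, the setting station with the open brass-lined screw hole. Then start its knurled lock screw in that hole: turn it backward (anticlockwise seen from above) until you feel the thread drop, turn it forward one full turn, and finish still gripping the screw head so that it stays just started while I square the ring; do not tighten it further. Leave the tin, the graver and the hammer where they lie.

Things in the scene. Friction and masses are not known exactly. Their poses are not given: they have to be found in the camera images.
- rail: steel slide rail fixed to the bench, 300 mm long, foot 92 mm wide, flat top 34 mm above the bench. Origin: centre of its underside; y runs along the rail in the pushing direction (the setting station is on the +y half), x across, z up. A 14 mm high end stop stands on its top at y = 132 to 142 mm.
- station (a point): the setting station: centre of the open brass-lined threaded hole (23 mm wide) in the rail's top face, at rail y = +55 mm, z = 34 mm. The carriage stands right when the lock screw's axis is above it. A spring ball and V notch draw the carriage in over the last 2 to 3 mm and then hold it against about 12 N; elsewhere it slides with 2 to 4 N.
- carriage: aluminium block that slides on the rail, 130 mm long (y), 88 mm wide (x), 35 to 51 mm above the bench. Origin: under its middle at bench level, axes as the rail's. The lock screw stands at y = +40 mm in it, a ring vise (48 mm wide) at y = -40 mm; the ring reaches 112 mm above the bench. It starts 40 to 75 mm short of the station.
- push_face (a point): centre of the carriage's rear (-y) end face (88 mm wide, 16 mm tall), the place to push it towards +y; 105 mm behind the axis of the lock screw, 43 mm above the bench, 9 mm above the rail's top.
- screw_head (a point): centre of the top of the lock screw's head: round knurled steel, 36 mm across, 18 mm tall, coin slot in the top, on a 16 mm neck out of a bushing (34 mm wide, top 55 mm above the bench). Height in the rail frame: 104 mm while the tip rides on the rail; over the hole it sinks to 100 to 101.5; 102 just before the drop, 97 after it, 92 one turn forward from there.
- lock_screw: the upright lock screw, 0.26 to 0.42 kg, captive in the carriage (lifts 6 mm at most). Origin: its lower tip, 70 mm below screw_head; z up, x along the coin slot. Right-hand thread, pitch 5 mm, axial play 0.8 mm: backward turning lifts it, then it drops 5 mm if free to sink; 5 to 15 N of push is plenty. Held over 0.8 mm above its lowest place after the drop, it does not catch.
- screw_turn (a joint): angle of the lock screw, rad, without limits; grows when turned forward (clockwise from above, tightening), shrinks when turned backward. From the start the drop lies 0.8 to 2.6 rad backward; overshooting it only lifts the screw again by 5 mm a turn. Turning takes under 0.05 N m.
- tin: bystander: flat round aluminium tin with lid, 55 mm across, 22 mm tall, origin at the centre of its underside; on the far (+x) side of the rail.
- graver: bystander: graver with a wooden knob handle on a small rest, about 110 mm long along its x, origin on the bench under its middle; on the far (+x) side of the rail.
- hammer: bystander: small bench hammer, 200 mm long, lying along its x beyond the +y end of the rail; origin under its middle.

How it is judged:
By the outcome, as a careful person would: the job done as asked, in the order asked, and still so for the second after the job is handed in, while the arm keeps its last pose, push and grip.
It also fails if it takes over 67 s, if anything falls off the work surface, if the arm or the gripper's body presses on something with over 40 N, if the wrist force passes 120 N, or if a joint passes its speed limit or range.

### The arm

A 6-joint arm with a two-finger parallel gripper is mounted at the origin on the work surface. World frame = base frame: x ahead of the robot, y to its left, z up, the work surface at z = 0. Lengths are in m, angles in rad, forces in N, time in s.
With the tool pointing down it reaches from about 0.3 to 0.875 m from the base axis. Payload 6.4 kg.
Tool frame: the origin (TCP) lies at the very end of the fingers, on their centre line; the grasp point (between the pads) lies 19 mm behind it; z points along the fingers, y is the line along which they close (so a half turn about z gives the same grasp; the last joint's range is limited). The gripper opens to 88 mm and grips with 3 to 60 N. Pads are 18 mm wide; open, the fingers measure 123 mm over their backs; the gripper's body (75 mm by 187 mm) begins 45 mm behind the grasp point.
Start: joints at [-1.338, 0.181, 1.607, -0, 1.354, -0.206], TCP at [0.244, -0.521, 0.239] pointing down, gripper open.
Joint ranges: [-2.99, 2.99], [-0.89, 2.07], [0.3, 2.58], [-1.14, 4.28], [0, 2.63], [-3.12, 3.12]. Speed limits (rad/s): [2.57, 2.57, 3.01, 3.14, 3.14, 3.14].

### API

Orientations are given as a unit quaternion [w, x, y, z].
In Python, from bench import robot gives the robot as it stands. Calls block until the motion is done:
- robot.goto(position, orientation): joint-space move of the TCP to a pose.
- robot.line_to(position, rot=None, vel=0.15): straight line of the TCP; rot=None keeps the orientation; vel is the mean speed in m/s.
- robot.goto_joints(angles): joint-space move.
- robot.grip(opening, grip_force=None): opening from 0.0 (shut) to 1.0 (fully open); grip_force is the grip in N (None keeps the last); returns when the fingers have stopped.
- robot.wait(seconds).
- robot.solve_ik(position, orientation): joint angles nearest the present ones, or None.
- robot.state(): the state.
- robot.capture(name): name is "scene" or "top"; returns the picture (480x640x3 uint8, red, green, blue); there is no depth.
- robot.calibration(name): a dict with "fx", "fy", "cx", "cy" (pixels), "R" (3x3) and "t" (3): a world point X has camera coordinates R X + t. Camera axes: x right, y down, z forward; pixel columns grow to the right and rows downward; lengths in m; the calibration is good to about 2 mm. A picture is of the moment at which its call begins. calibration takes no time and is no camera call.
A pose or a line that the arm cannot do raises robot.MotionError and nothing moves.
- robot.hand_in(): hands the job in; it is judged then, once.
The state is a dict: "t": time; "joint_pos": joint angles; "qd": joint speeds; "tau": joint torques, N m; "eef_pos": TCP position; "ee_rot": TCP orientation; "force": force on the tool from outside, world axes, zero at the start; "ft_torque": the same for the moment, N m; "width": opening from 0.0 (shut) to 1.0 (fully open); "finger_force": force on a finger pad.
Only numpy, scipy, OpenCV 4.12 (cv2) and the standard library are available. Lean on these libraries where they do the work, as an engineer would, in place of code of your own. Each camera call takes 0.05 s, during which the arm holds its last target. There are 200 camera calls.

## Working session

There is one attempt and no reset: what is moved stays moved. The work goes in short steps, each a Python script; the robot and the scene stay as the last script left them, time stands still between calls to the robot, and variables do not carry over. Pictures are saved under pics/ and viewed, at most 10 in all, crops included, and the job is handed in when it is done.

```bash
ls; mkdir -p pics
python3 - <<'E'
from bench import robot
import cv2,numpy as np
for n in("scene","top"):
    cv2.imwrite(f"pics/{n}0.png",robot.capture(n)[:,:,::-1]); c=robot.calibration(n)
    R=np.array(c["R"]);t=np.array(c["t"]);print(n,c["fx"],c["fy"],c["cx"],c["cy"],R.round(3).tolist(),(-R.T@t).round(3))
print(robot.state())
E
```

```text
pics
scene 623.8024607445577 623.8024607445577 333.8959293833522 240.64976108470591 [[0.068, 0.998, 0.014], [0.596, -0.029, -0.802], [-0.8, 0.064, -0.597]] [1.359 0.006 0.655]
top 548.6449105350622 548.6449105350622 316.9440059624424 234.75791598667357 [[-0.154, -0.988, -0.005], [-0.964, 0.151, -0.219], [0.217, -0.029, -0.976]] [0.439 0.085 0.864]
{'t': 0.1, 'joint_pos': array([-1.33829381e+00,  1.81455952e-01,  1.60789465e+00,  4.68108658e-06,
        1.35379859e+00, -2.06318750e-01]), 'qd': array([-0.00079513, -0.00118736, -0.00168874, -0.00020541,  0.00102585,
       -0.00184356]), 'tau': array([ 3.01941936e-04, -4.34820449e+01, -3.42697477e+01,  7.03371386e-02,
        3.40007187e-02, -3.88422188e-05]), 'eef_pos': array([ 0.24419701, -0.52004322,  0.23791276]), 'ee_rot': array([-7.78230580e-04,  9.76025712e-01,  2.17653863e-01, -7.90362817e-06]), 'force': array([ 0.98491154,  0.17441691, -0.68143377]), 'ft_torque': array([-0.05773645, -0.03592182, -0.03236489]), 'finger_force': 0.0, 'width': 0.9994941324018672}
```

View pics/scene0.png

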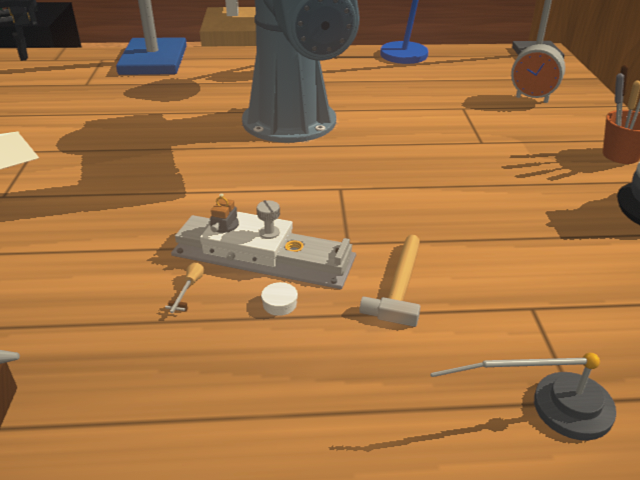

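View pics/top0.png

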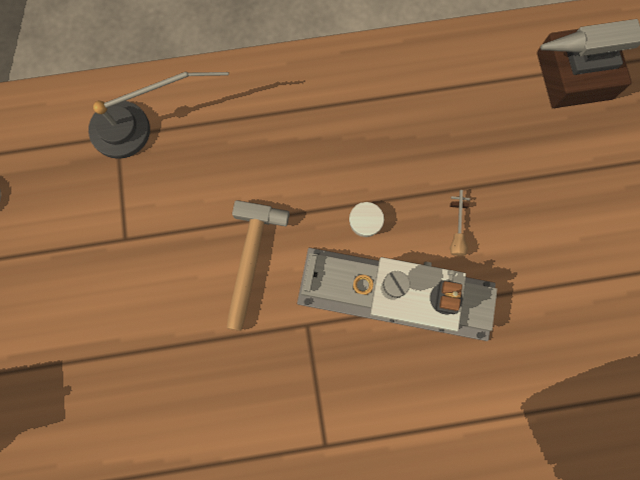

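The scene view shows the rail with the hole at about (293,246) and the screw head at (268,209). In the top view the hole is at (362,285), the head at (396,285), the vise at (448,296), and the carriage's rear edge runs (465,275)–(460,330). Next I'll measure these.

```bash
cat > h.py <<'E'
import cv2,numpy as np
from bench import robot
def ray(n,uv):
    c=robot.calibration(n);R=np.array(c["R"]);t=np.array(c["t"])
    d=R.T@np.array([(uv[0]-c["cx"])/c["fx"],(uv[1]-c["cy"])/c["fy"],1]); return -R.T@t,d/np.linalg.norm(d)
def onz(n,uv,z):
    o,d=ray(n,uv); return o+d*(z-o[2])/d[2]
def two(uvs,uvt):
    o1,d1=ray("scene",uvs);o2,d2=ray("top",uvt)
    s=np.linalg.lstsq(np.c_[d1,-d2],o2-o1,rcond=None)[0]; a=o1+s[0]*d1;b=o2+s[1]*d2
    return (a+b)/2,np.linalg.norm(a-b)
def proj(n,X):
    c=robot.calibration(n);p=np.array(c["R"])@X+np.array(c["t"]);return np.array([c["fx"]*p[0]/p[2]+c["cx"],c["fy"]*p[1]/p[2]+c["cy"]])
def big(m):
    return max(cv2.findContours(m,cv2.RETR_EXTERNAL,cv2.CHAIN_APPROX_NONE)[0],key=cv2.contourArea)
E
python3 - <<'E'
from h import *
o=[]
for n,(u,v,w,h) in (("top",(290,235,220,115)),("scene",(165,185,200,105))):
    im=cv2.imread(f"pics/{n}0.png"); cr=im[v:v+h,u:u+w]; hsv=cv2.cvtColor(cr,cv2.COLOR_BGR2HSV)
    wh=((hsv[...,1]<40)&(hsv[...,2]>185)).astype(np.uint8); wh=cv2.morphologyEx(wh,cv2.MORPH_OPEN,np.ones((3,3)))
    c=big(cv2.morphologyEx(wh,cv2.MORPH_CLOSE,np.ones((5,5)))); r=cv2.minAreaRect(c); print(n,"white",cv2.contourArea(c),[r[0][0]+u,r[0][1]+v],r[1],r[2]); print((cv2.boxPoints(r)+[u,v]).round(1).tolist())
    if n=="top": print([onz("top",p,.051).round(4).tolist() for p in cv2.boxPoints(r)+[u,v]])
    gd=((hsv[...,1]>150)&(hsv[...,0]>12)&(hsv[...,0]<30)&(hsv[...,2]>140)).astype(np.uint8)
    hx,hy=((362-u,285-v) if n=="top" else (293-u,246-v)); m=np.zeros_like(gd); m[hy-14:hy+15,hx-14:hx+15]=gd[hy-14:hy+15,hx-14:hx+15]
    c2=cv2.findNonZero(m); e=cv2.minEnclosingCircle(c2); ce=cv2.fitEllipse(cv2.convexHull(c2)); p=np.array(ce[0])+[u,v]; o.append(p); print("hole",p,e[1],ce[1],onz(n,p,.034))
    k=3.6; b=cv2.resize(cr,None,fx=k,fy=k,interpolation=cv2.INTER_CUBIC); 
    for i in range(0,w,20): cv2.putText(b,str(u+i),(int(i*k),8),0,.3,(0,0,255)); cv2.line(b,(int(i*k),10),(int(i*k),16),(0,0,255))
    for i in range(0,h,10): cv2.putText(b,str(v+i),(0,int(i*k)+4),0,.3,(0,0,255)); cv2.line(b,(20,int(i*k)),(26,int(i*k)),(0,0,255))
    o.append(b)
print(two(o[2],o[0]))
cv2.imwrite("pics/crop1.png",np.vstack([cv2.resize(x,(720,int(x.shape[0]*720/x.shape[1])))[:300] for x in (o[1],o[3])])) if 0 else cv2.imwrite("pics/crop1.png",o[1]); cv2.imwrite("pics/crop2.png",o[3])
E
```

```text
Traceback (most recent call last):
  File "h.py", line 15, in big
    return max(cv2.findContours(m,cv2.RETR_EXTERNAL,cv2.CHAIN_APPROX_NONE)[0],key=cv2.contourArea)
ValueError: max() iterable argument is empty
```

Run:
```python
from h import *
o=[]
for n,(u,v,w,h) in (("top",(290,235,220,115)),("scene",(165,185,200,105))):
    im=cv2.imread(f"pics/{n}0.png"); cr=im[v:v+h,u:u+w]; hsv=cv2.cvtColor(cr,cv2.COLOR_BGR2HSV)
    if n=="top": print("sample",hsv[310-v,400-u],hsv[285-v,340-u],hsv[285-v,396-u])
    wh=((hsv[...,1]<70)&(hsv[...,2]>165)).astype(np.uint8)
    if wh.any():
        c=big(cv2.morphologyEx(wh,cv2.MORPH_CLOSE,np.ones((5,5)))); r=cv2.minAreaRect(c); print(n,"white",cv2.contourArea(c),r); B=cv2.boxPoints(r)+[u,v]; print(B.round(1).tolist())
        if n=="top": print([onz("top",p,.051).round(4).tolist() for p in B])
    gd=((hsv[...,1]>150)&(hsv[...,0]>12)&(hsv[...,0]<30)&(hsv[...,2]>120)).astype(np.uint8)
    hx,hy=((362-u,285-v) if n=="top" else (293-u,246-v)); m=np.zeros_like(gd); m[hy-14:hy+15,hx-14:hx+15]=gd[hy-14:hy+15,hx-14:hx+15]
    p=np.array([np.nan]*2)
    if m.sum()>5: ce=cv2.fitEllipse(cv2.convexHull(cv2.findNonZero(m))); p=np.array(ce[0])+[u,v]; print("hole",p,ce[1],onz(n,p,.034))
    k=3.6; b=cv2.resize(cr,None,fx=k,fy=k,interpolation=cv2.INTER_CUBIC)
    for i in range(0,w,20): cv2.putText(b,str(u+i),(int(i*k),8),0,.3,(0,0,255)); cv2.line(b,(int(i*k),10),(int(i*k),16),(0,0,255))
    for i in range(0,h,10): cv2.putText(b,str(v+i),(0,int(i*k)+4),0,.3,(0,0,255)); cv2.line(b,(20,int(i*k)),(26,int(i*k)),(0,0,255))
    cv2.imwrite(f"pics/crop_{n}.png",b); o.append(p)
print(two(o[1],o[0]))
```

```text
sample [ 21  46 207] [ 22  44 155] [ 21  43 126]
top white 2428.0 ((128.46096801757812, 58.70074462890625), (89.57240295410156, 57.860774993896484), 11.003541946411133)
[[369.0, 313.6], [380.0, 256.8], [467.9, 273.9], [456.9, 330.6]]
[[0.4905, 0.0035, 0.051], [0.5714, -0.0277, 0.051], [0.5257, -0.1527, 0.051], [0.4463, -0.1189, 0.051]]
hole [362.79776001 284.23381424] (18.363250732421875, 18.921112060546875) [0.53653294 0.00333504 0.034     ]
scene white 2478.0 ((128.01974487304688, 55.247135162353516), (120.25775146484375, 37.377071380615234), 10.175511360168457)
[[230.5, 248.0], [237.1, 211.2], [355.5, 232.5], [348.9, 269.3]]
hole [296.50154114 240.32445145] (17.062955856323242, 26.433914184570312) [0.52248992 0.00986947 0.034     ]
(array([0.53551587, 0.00707677, 0.04406427]), np.float64(0.005498730054177351))
```

View pics/crop_top.png

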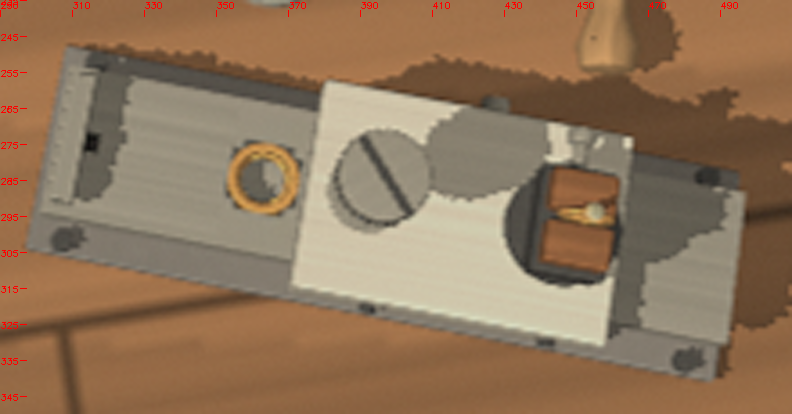

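View pics/crop_scene.png

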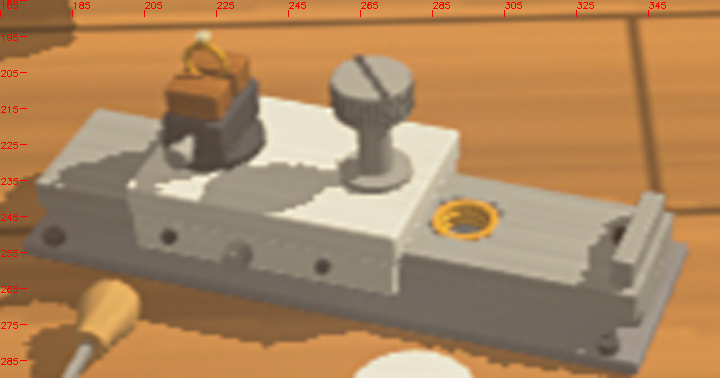

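The crops give the hole at top (363,284.4) and scene (294.4,245.8), and the head's top at top (397.5,283.9) and scene (268.6,207.5). The carriage outline measures 130 mm with the rail's y axis at about 70°, which fits the sizes given. I'll move behind the push face with the tool leaning back, so the gripper's body stays clear of the ring.

```bash
cat >> h.py <<'E'
from scipy.spatial.transform import Rotation as Ro
TH=np.deg2rad(70.0); RY=np.array([np.cos(TH),np.sin(TH),0]); RX=np.array([np.sin(TH),-np.cos(TH),0])
REAR=np.array([.486,-.136,.043])
def q(Rm): return Ro.from_matrix(Rm).as_quat()[[3,0,1,2]]
def qpush(s,til): 
    y=s*RX; z=np.sin(til)*RY-np.cos(til)*np.array([0,0,1]); return q(np.c_[np.cross(y,z),y,z])
def F(): 
    s=robot.state(); return s["t"],s["force"],s["eef_pos"]
E
python3 - <<'E'
from h import *
print("hole2",two((294.4,245.8),(363,284.4)),onz("top",(363,284.4),.034),onz("scene",(294.4,245.8),.034))
print("head2",two((268.6,207.5),(397.5,283.9)),onz("top",(397.5,283.9),.104),onz("scene",(268.6,207.5),.104))
p=REAR-.035*RY
for s in(1,-1):
  for til in (20,25): print(s,til,[None if j is None else np.round(j,2) for j in (robot.solve_ik([p[0],p[1],z],qpush(s,np.deg2rad(til))) for z in(.2,.044))])
  y=s*RX; 
  j=robot.solve_ik([.536,.003,.07],qpush(s,0)); print("screw",j)
E
```

```text
hole2 (array([0.53639198, 0.00456892, 0.03342494]), np.float64(0.0030927875884810816)) [0.53623574 0.00307525 0.034     ] [0.53744093 0.00610537 0.034     ]
head2 (array([ 0.52174488, -0.03562103,  0.10091608]), np.float64(0.004774159167517163)) [ 0.52131923 -0.03753917  0.104     ] [ 0.52707982 -0.03302143  0.104     ]
1 20 [array([-0.78,  0.1 ,  1.82,  0.32,  1.38, -0.52]), array([-0.78,  0.35,  1.89,  0.36,  1.08, -0.63])]
1 25 [array([-0.83,  0.13,  1.81,  0.39,  1.42, -0.58]), array([-0.83,  0.38,  1.88,  0.43,  1.13, -0.71])]
screw [-2.15984488e-01  3.13457031e-01  1.82514708e+00 -4.44089210e-16
  1.00298854e+00  1.33081363e-01]
-1 20 [array([-0.78,  0.1 ,  1.82,  0.32,  1.38,  2.62]), array([-0.78,  0.35,  1.89,  0.36,  1.08,  2.51])]
-1 25 [array([-0.83,  0.13,  1.81,  0.39,  1.42,  2.56]), array([-0.83,  0.38,  1.88,  0.43,  1.13,  2.43])]
screw [-2.15984488e-01  3.13457031e-01  1.82514708e+00 -4.44089210e-16
  1.00298854e+00 -3.00851129e+00]
```

The hole at z = 33 mm and the head at about 103 mm agree with the given heights, and the push is about 43 mm. Starting now: approach and contact.

Run:
```python
from h import *
Q=qpush(1,np.deg2rad(22)); C=.5364*RX+0
# centre line: across-rail coordinate of hole
xc=np.dot([.5364,.0046,0],RX); P=lambda s,z: (xc*RX+s*RY+[0,0,z]).tolist()
print("xc",xc, "rear x", REAR@RX, "rear s",REAR@RY)
robot.grip(0.0,20)
robot.goto(P(.0,.16),Q); print(F())
robot.line_to(P(.0,.044),vel=.12); t,f0,e=F(); print(t,f0,e)
s=.008
robot.line_to(P(s,.044),vel=.04)
while s<.06:
    t,f,e=F(); d=(f-f0); print(round(t,2),round(s,4),round(e@RY,4),"Fy",(d@RY).round(2),"Fx",(d@RX).round(2),"Fz",d[2].round(2))
    if d@RY<-1.5: break
    s+=.003; robot.line_to(P(s,.044),vel=.03)
```

```text
xc 0.5024778291302632 rear x 0.5032053531942424 rear s 0.03842359322939151
(2.9417, array([-0.25111042,  0.58282161, -0.14545115]), array([ 0.47228453, -0.17301286,  0.16033869]))
4.0583 [ 0.88793445 -0.11070743 -0.16348339] [ 0.472643   -0.17230589  0.04463944]
4.41 0.008 0.0083 Fy -0.19 Fx -0.5 Fz 0.55
4.66 0.011 0.0112 Fy 0.29 Fx -0.38 Fz -0.46
4.91 0.014 0.0142 Fy -0.18 Fx -1.02 Fz 0.54
5.16 0.017 0.0172 Fy 0.07 Fx -0.8 Fz 1.0
5.41 0.02 0.0202 Fy -0.58 Fx -0.91 Fz 0.57
5.66 0.023 0.0232 Fy 0.3 Fx -0.87 Fz 0.38
5.91 0.026 0.0262 Fy 0.24 Fx -1.3 Fz 0.3
6.16 0.029 0.0292 Fy -0.9 Fx -1.11 Fz -0.32
6.41 0.032 0.032 Fy -2.36 Fx -0.86 Fz 0.26
```

Run:
```python
from h import *
Q=qpush(1,np.deg2rad(22)); xc=np.dot([.5364,.0046,0],RX); P=lambda s,z: (xc*RX+s*RY+[0,0,z]).tolist()
f0=np.array([.4,.1,-.15]); s=.064
robot.line_to(P(s,.044),vel=.04)
for k in range(18):
    t,f,e=F(); y=(f-f0)@RY; print(round(t,2),round(s,4),round(e@RY,4),"Fy",y.round(2),"Fx",((f-f0)@RX).round(2))
    if k>0 and y>-.9: break
    if y<-7: break
    s+=.001; robot.line_to(P(s,.044),vel=.02)
im=robot.capture("top"); cv2.imwrite("pics/top2.png",im[200:360,280:510,::-1].repeat(3,0).repeat(3,1))
cv2.imwrite("pics/top2_raw.png",im[:,:,::-1])
```

```text
7.36 0.064 0.064 Fy -3.1 Fx -0.71
7.61 0.065 0.0651 Fy -2.49 Fx -0.31
7.86 0.066 0.0661 Fy -3.01 Fx -1.38
8.11 0.067 0.0675 Fy 0.28 Fx -0.31
```

View pics/top2.png

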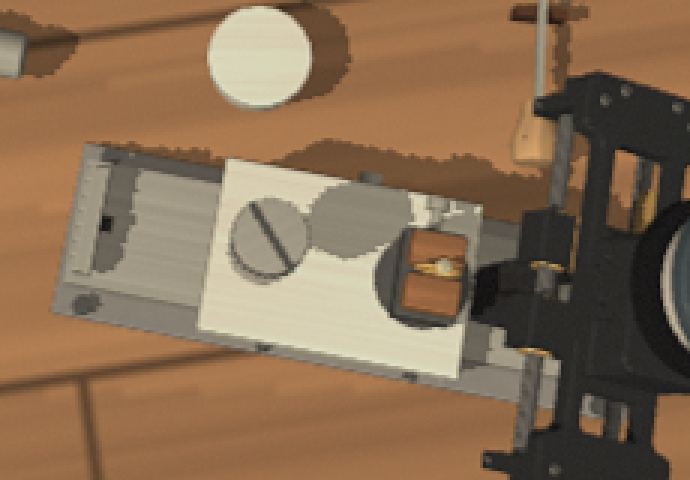

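The picture shows the carriage moved, with the head now at about (370,278) covering the hole, and the force fell to zero as it snapped forward. I'll check that the detent holds by pressing gently (more than 5 N, less than 12 N).

Run:
```python
from h import *
xc=np.dot([.5364,.0046,0],RX); P=lambda s,z: (xc*RX+s*RY+[0,0,z]).tolist()
f0=np.array([.4,.1,-.15]); s=.067
for k in range(12):
    s+=.0007; robot.line_to(P(s,.044),vel=.02); t,f,e=F(); y=(f-f0)@RY; print(round(t,2),round(s,4),round(e@RY,4),"Fy",y.round(2))
    if y<-5: break
a=onz("top",(370.3,278.3),.1015); b=np.array([.5364,.0046,.1]); print("head",a,a@RY,a@RX,"hole",b@RY,b@RX)
```

```text
8.41 0.0677 0.0678 Fy -0.89
8.66 0.0684 0.0685 Fy -0.84
8.91 0.0691 0.0692 Fy 0.79
9.16 0.0698 0.0699 Fy 0.11
9.41 0.0705 0.0706 Fy -1.03
9.66 0.0712 0.0712 Fy -0.53
9.91 0.0719 0.072 Fy -0.66
10.16 0.0726 0.0726 Fy -0.97
10.41 0.0733 0.0731 Fy -2.19
10.66 0.074 0.0736 Fy -4.5
10.91 0.0747 0.0738 Fy -6.99
head [ 0.53519434 -0.00184432  0.1015    ] 0.18131415184048533 0.503548966581823 hole 0.1877821909355039 0.5024778291302632
```

Resistance rises to 7 N without motion at 42.5 mm of travel, so it is seated; the vision estimate was 43 mm. Now I'll back off, lift, and look once more.

Run:
```python
from h import *
xc=np.dot([.5364,.0046,0],RX); P=lambda s,z: (xc*RX+s*RY+[0,0,z]).tolist()
robot.line_to(P(.045,.05),vel=.15); robot.line_to(P(-.02,.19),vel=.3); robot.grip(.57,20); print(F())
T=robot.capture("top")[:,:,::-1]; S=robot.capture("scene")[:,:,::-1]
cv2.imwrite("pics/top3_raw.png",T);cv2.imwrite("pics/scene3_raw.png",S)
t0=cv2.imread("pics/top0.png"); t2=cv2.imread("pics/top2_raw.png")
tp=t0[269:302,381:412]   # head patch, head at 397.5,283.9
for n,i in (("t0",t0),("t2",t2),("t3",np.ascontiguousarray(T))):
    r=cv2.matchTemplate(i[240:330,330:430],tp,cv2.TM_CCOEFF_NORMED); m=cv2.minMaxLoc(r); x,y=m[3]; 
    qx=(r[y,x-1]-r[y,x+1])/(2*(r[y,x-1]+r[y,x+1]-2*r[y,x])); qy=(r[y-1,x]-r[y+1,x])/(2*(r[y-1,x]+r[y+1,x]-2*r[y,x])) if n!="x" else 0
    c=(330+x+qx+16.5,240+y+qy+14.9); w=onz("top",c,.104 if n=="t0" else .1008); print(n,m[1],c,w,w@RY,w@RX)
k=4; a=T[245:315,330:430]; b=S[180:280,200:300]
cv2.imwrite("pics/v3.png",np.hstack([cv2.resize(a,(400,280),interpolation=2),cv2.resize(b,(280,280),interpolation=2)]))
```

```text
(12.775, array([ 0.20523931, -0.14076979, -0.14124976]), array([ 0.46534403, -0.19071939,  0.1900543 ]))
t0 0.9999988079071045 (np.float32(397.50116), np.float32(283.9005)) [ 0.52131827 -0.03754064  0.104     ] 0.14302468611271354 0.5027185898771467
t2 0.9196327924728394 (np.float32(371.12576), np.float32(279.13623)) [ 0.53394393 -0.00285898  0.1008    ] 0.1799330150369423 0.5027209984017503
t3 0.9208415150642395 (np.float32(367.27432), np.float32(278.77655)) [0.53527499 0.0023754  0.1008    ] 0.1853069805647166 0.5021815255860707
```

View pics/v3.png

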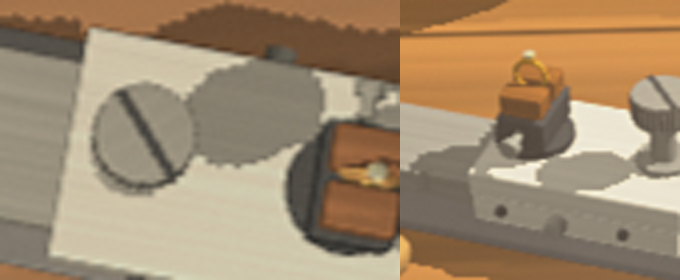

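The head at top (367,279) is now 42.3 mm from where it was and within 1 mm of the hole, so the carriage is seated. The earlier frame caught it in mid-snap. Next, the grip: closing along the rail, lightly, then nulling side forces.

```bash
cat >> h.py <<'E'
XY0=(.5022*RX+.1868*RY)[:2]
def qyaw(yaw): return qpush_yaw(yaw)
def qpush_yaw(yaw):
    y=np.array([np.cos(yaw),np.sin(yaw),0]); z=np.array([0,0,-1.]); return q(np.c_[np.cross(y,z),y,z])
E
python3 - <<'E'
from h import *
yaw=TH-np.pi  # closing along rail, q6 ~1.7
robot.goto([*XY0,.145],qyaw(yaw)); s=robot.state(); print(s["t"],s["joint_pos"].round(3),s["force"],s["eef_pos"])
robot.line_to([*XY0,.073],vel=.1); s=robot.state(); f0=s["force"]; print(s["t"],f0,s["eef_pos"])
robot.grip(.2,4); s=robot.state(); print(s["t"],"w",s["width"]*88,s["finger_force"],s["eef_pos"])
xy=XY0.copy()
for k in range(4):
    f=robot.state()["force"]-f0; print("Fy",(f@RY).round(2),"Fx",(f@RX).round(2),f[2].round(2))
    xy=xy+np.clip((f@RY)/9000,-.001,.001)*RY[:2]; robot.line_to([*xy,.073],vel=.02)
s=robot.state();f=s["force"]-f0; print(s["t"],(f@RY).round(2),(f@RX).round(2),f[2].round(2),(xy-XY0)@RY[:2],s["width"]*88)
np.save("st.npy",np.r_[xy,.073,yaw,f0])
E
```

```text
14.85 [-0.215  0.2    1.788  0.     1.154  1.705] [-0.30083351  0.10595922 -0.06463944] [0.53580732 0.00347852 0.14501372]
15.7167 [1.09021401 0.05823342 1.18444511] [0.53631847 0.00364534 0.07351414]
16.0833 w 35.60846050699721 3.999520791694522 [0.53642265 0.00372864 0.07368869]
Fy 0.29 Fx -1.03 0.66
Fy -0.02 Fx 0.16 3.02
Fy 0.26 Fx -0.02 3.75
Fy 1.26 Fx -1.46 3.54
17.0833 -0.07 -0.71 4.63 0.00019813527314159403 35.99901106661206
```

The grip is centred, with the width at 36 mm and side force near 0. Next I firm the grip and turn backward under a light push, watching for the drop.

```bash
cat >> h.py <<'E'
def turn(xy,z,yaw,step,n,ft=5.,stop=None,lat=True,log=1):
    """rotate n steps of `step` yaw keeping push ft; stop(fz,ze,z)->True ends"""
    for k in range(n):
        yaw+=step; robot.line_to([*xy,z],qyaw(yaw),vel=.05)
        s=robot.state(); f=s["force"]; e=s["eef_pos"]
        if k%log==0: print(round(s["t"],2),"yaw",round(yaw,3),"zc",round(z,5),"ze",e[2].round(5),"F",(f@RX).round(1),(f@RY).round(1),f[2].round(1),"Tz",s["ft_torque"][2].round(3),"q6",s["joint_pos"][5].round(2))
        if stop and stop(f[2],e[2]): break
        if lat: xy=xy+np.clip(f[:2]/15000,-.0003,.0003)
        z+=np.clip((f[2]-ft)/10000,-.0006,.0006)
    return xy,z,yaw
E
python3 - <<'E'
from h import *
st=np.load("st.npy"); xy,z,yaw=st[:2],st[2],st[3]
robot.grip(.2,25); 
xy,z,yaw=turn(xy,z,yaw,0.,2)
z0=robot.state()["eef_pos"][2]; y0=yaw
mx=[0]
def stop(fz,ze):
    mx[0]=max(mx[0],ze); return fz<.5 and ze<mx[0]-.0006 and True
xy,z,yaw=turn(xy,z,yaw,.12,23,stop=stop)
print("back",yaw-y0); np.save("st.npy",np.r_[xy,z,yaw,y0,z0,mx[0]])
E
```

```text
17.55 yaw -1.92 zc 0.073 ze 0.07351 F 1.3 -0.5 5.6 Tz -0.007 q6 1.71
17.8 yaw -1.92 zc 0.07306 ze 0.07354 F 0.6 1.4 6.3 Tz 0.006 q6 1.71
18.07 yaw -1.8 zc 0.07319 ze 0.07363 F 0.3 0.3 5.5 Tz -0.003 q6 1.59
18.33 yaw -1.68 zc 0.07324 ze 0.07372 F 1.1 -0.6 5.7 Tz 0.044 q6 1.47
18.6 yaw -1.56 zc 0.07331 ze 0.07378 F -0.7 -0.6 6.1 Tz -0.01 q6 1.35
18.87 yaw -1.44 zc 0.07343 ze 0.07391 F -0.6 -0.1 6.2 Tz 0.005 q6 1.23
19.13 yaw -1.32 zc 0.07355 ze 0.074 F -0.7 -0.4 5.8 Tz 0.003 q6 1.11
19.4 yaw -1.2 zc 0.07362 ze 0.0741 F 0.7 0.3 6.3 Tz 0.018 q6 0.99
19.67 yaw -1.08 zc 0.07375 ze 0.0742 F 0.4 -0.9 5.8 Tz -0.005 q6 0.87
19.93 yaw -0.96 zc 0.07384 ze 0.07428 F 0.6 -1.0 6.4 Tz 0.045 q6 0.75
20.2 yaw -0.84 zc 0.07397 ze 0.0744 F -0.0 -0.9 5.5 Tz 0.05 q6 0.63
20.47 yaw -0.72 zc 0.07402 ze 0.07448 F 0.5 -0.4 4.7 Tz 0.021 q6 0.51
20.73 yaw -0.6 zc 0.07399 ze 0.07454 F -0.2 -1.6 6.1 Tz -0.028 q6 0.39
21.0 yaw -0.48 zc 0.0741 ze 0.07466 F -0.3 0.4 5.4 Tz -0.045 q6 0.27
21.27 yaw -0.36 zc 0.07414 ze 0.07474 F 0.2 0.6 6.2 Tz -0.011 q6 0.15
21.53 yaw -0.24 zc 0.07426 ze 0.07484 F 1.2 -0.2 6.1 Tz 0.038 q6 0.03
21.8 yaw -0.12 zc 0.07438 ze 0.07495 F 1.2 0.3 6.4 Tz -0.013 q6 -0.09
22.07 yaw 0.0 zc 0.07451 ze 0.07503 F 0.8 0.2 6.4 Tz 0.082 q6 -0.21
22.33 yaw 0.12 zc 0.07465 ze 0.07512 F 1.2 0.2 6.4 Tz -0.028 q6 -0.33
22.6 yaw 0.24 zc 0.07479 ze 0.07524 F 1.0 0.9 5.5 Tz -0.001 q6 -0.45
22.87 yaw 0.36 zc 0.07484 ze 0.07529 F 1.1 -0.5 6.2 Tz 0.042 q6 -0.57
23.13 yaw 0.48 zc 0.07497 ze 0.07523 F 1.2 0.5 4.9 Tz 0.093 q6 -0.69
23.4 yaw 0.6 zc 0.07496 ze 0.07454 F 5.8 1.3 -2.4 Tz 0.038 q6 -0.81
back 2.5200000000000005
```

The drop came at 2.5 rad backward: the force flipped to hanging weight. Now I follow the screw down about 5 mm without turning it.

Run:
```python
from h import *
st=np.load("st.npy"); xy,z,yaw=st[:2],st[2],st[3]
for k in range(14):
    z-=.001 if k<4 else .0004; robot.line_to([*xy,z],vel=.03)
    s=robot.state(); f=s["force"]; print(round(s["t"],2),"zc",round(z,5),"ze",s["eef_pos"][2].round(5),"F",(f@RX).round(1),(f@RY).round(1),f[2].round(1),"w",(s["width"]*88).round(2))
    if f[2]>5.5: break
np.save("st2.npy",np.r_[xy,z,yaw,s["eef_pos"][2]])
```

```text
Traceback (most recent call last):
AttributeError: 'float' object has no attribute 'round'
```

Run:
```python
from h import *
st=np.load("st.npy"); xy,z,yaw=st[:2],st[2]-.001,st[3]
for k in range(14):
    z-=.001 if k<3 else .0004; robot.line_to([*xy,z],vel=.03)
    s=robot.state(); f=s["force"]; print(round(s["t"],2),"zc",round(z,5),"ze",s["eef_pos"][2].round(5),"F",(f@RX).round(1),(f@RY).round(1),f[2].round(1),"w",round(s["width"]*88,2))
    if f[2]>5.5: break
np.save("st2.npy",np.r_[xy,z,yaw,s["eef_pos"][2]])
```

```text
23.9 zc 0.07296 ze 0.07238 F 7.3 0.7 -3.6 w 35.0
24.15 zc 0.07196 ze 0.0714 F 5.7 1.5 -3.2 w 34.87
24.4 zc 0.07096 ze 0.07084 F 4.7 1.3 -2.0 w 34.82
24.65 zc 0.07056 ze 0.07074 F 4.6 0.8 1.1 w 34.82
24.9 zc 0.07016 ze 0.07058 F 3.2 -0.5 5.2 w 35.11
25.15 zc 0.06976 ze 0.07047 F 2.4 0.2 7.6 w 34.88
```

It dropped 4.8 mm (75.3 to 70.5), as expected. Now forward 3.8 rad in this grip, then a regrasp for the rest of the turn.

```bash
cat >> h.py <<'E'
def fwd(xy,z,yaw,step,n,ft=5.,log=2):
    for k in range(n):
        yaw-=step; z-=step*.005/(2*np.pi); robot.line_to([*xy,z],qyaw(yaw),vel=.05)
        s=robot.state(); f=s["force"]; e=s["eef_pos"]
        if k%log==0 or k==n-1: print(round(s["t"],2),"yaw",round(yaw,3),"zc",round(z,5),"ze",e[2].round(5),"F",(f@RX).round(1),(f@RY).round(1),f[2].round(1),"Tz",s["ft_torque"][2].round(3),"q6",s["joint_pos"][5].round(2))
        if f[2]>20 or abs(s["ft_torque"][2])>.6: print("STOP"); break
        xy=xy+np.clip(f[:2]/15000,-.0003,.0003); z+=np.clip((f[2]-ft)/12000,-.0005,.0005)
    return xy,z,yaw
E
python3 - <<'E'
from h import *
st=np.load("st2.npy"); xy,z,yaw=st[:2],st[2],st[3]
xy,z,yaw=fwd(xy,z,yaw,.2,19)
np.save("st3.npy",np.r_[xy,z,yaw])
E
```

```text
25.5 yaw 0.4 zc 0.0696 ze 0.07029 F 2.8 -0.4 7.4 Tz 0.087 q6 -0.61
26.2 yaw 0.0 zc 0.06962 ze 0.06998 F 2.5 0.3 7.7 Tz 0.015 q6 -0.21
26.9 yaw -0.4 zc 0.06963 ze 0.0697 F 1.4 -0.2 6.3 Tz -0.107 q6 0.19
27.6 yaw -0.8 zc 0.06949 ze 0.06941 F 0.1 -0.9 5.4 Tz -0.016 q6 0.59
28.3 yaw -1.2 zc 0.06931 ze 0.0691 F 0.7 -0.2 5.3 Tz 0.012 q6 0.98
29.0 yaw -1.6 zc 0.06903 ze 0.06877 F -1.0 1.1 5.3 Tz -0.073 q6 1.38
29.7 yaw -2.0 zc 0.06881 ze 0.06849 F -0.0 0.7 4.6 Tz -0.075 q6 1.78
30.4 yaw -2.4 zc 0.06842 ze 0.06815 F -1.3 0.0 5.1 Tz -0.073 q6 2.18
31.1 yaw -2.8 zc 0.06803 ze 0.06785 F -0.9 1.3 5.1 Tz 0.018 q6 2.58
31.8 yaw -3.2 zc 0.06765 ze 0.06755 F -2.7 0.8 4.4 Tz -0.029 q6 2.98
```

The descent was 2.9 mm for 3.8 rad, which matches the 5 mm pitch, so the thread is engaged. Regrasping for the remaining 2.483 rad.

Run:
```python
from h import *
st=np.load("st3.npy"); xy,z,yaw=st[:2],st[2],st[3]
rem=2*np.pi-3.8
S=lambda n:(lambda s:print(n,round(s["t"],2),s["eef_pos"].round(5),s["force"].round(1),round(s["width"]*88,1),s["finger_force"].round(1) if hasattr(s["finger_force"],"round") else s["finger_force"],s["joint_pos"][5].round(2)))(robot.state())
robot.grip(.57,25); S("open")
yaw+=rem; robot.line_to([*xy,z],qyaw(yaw),vel=.05); S("rot")
ze=robot.state()["eef_pos"][2]
robot.grip(.2,25); S("grip")
xy,z,yaw=fwd(xy,z,yaw,rem/13,13)
S("end"); np.save("st4.npy",np.r_[xy,z,yaw])
T=robot.capture("top")[:,:,::-1]; C=robot.capture("scene")[:,:,::-1]
cv2.imwrite("pics/end.png",np.hstack([cv2.resize(T[190:350,230:510],(420,240)),cv2.resize(C[150:320,150:430],(380,240))]))
```

```text
open 32.23 [0.53676 0.00373 0.06741] [ 0.4 -0.6 -0.3] 50.2 0.0 2.99
rot 34.86 [0.53678 0.00394 0.06761] [-0.3  0.8 -0.1] 50.5 0.0 0.5
grip 35.23 [0.53686 0.00388 0.06763] [ 0.8 -0.2 -0.3] 34.9 24.9999681673944 0.5
35.58 yaw -0.908 zc 0.06745 ze 0.06747 F 1.0 -0.5 -0.7 Tz -0.067 q6 0.69
36.26 yaw -1.29 zc 0.06655 ze 0.0669 F -0.8 -1.0 5.5 Tz -0.058 q6 1.07
36.94 yaw -1.672 zc 0.06628 ze 0.06663 F -0.1 -1.5 5.4 Tz -0.07 q6 1.45
37.62 yaw -2.054 zc 0.06604 ze 0.06635 F 0.6 -0.0 5.2 Tz -0.026 q6 1.83
38.31 yaw -2.436 zc 0.0657 ze 0.06598 F 0.0 -0.3 4.9 Tz -0.084 q6 2.21
38.99 yaw -2.818 zc 0.06544 ze 0.0657 F -0.5 -1.1 5.9 Tz 0.023 q6 2.59
39.67 yaw -3.2 zc 0.06509 ze 0.06536 F -0.4 -0.4 5.5 Tz -0.067 q6 2.98
end 39.67 [0.53666 0.00337 0.06536] [-0.5 -0.2  5.5] 34.8 25.000290535390377 2.98
```

View pics/end.png

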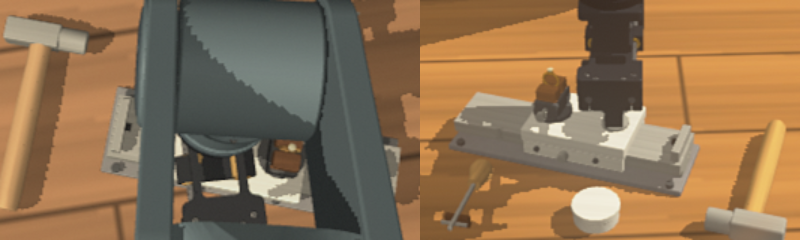

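The picture shows the screw still gripped at the station, with the tin, graver and hammer where they were. Total descent was about 5.1 mm for one full turn. Handing in.

```bash
python3 -c "
from bench import robot
print(robot.hand_in())"
```

```text
the job is handed in; nothing more can be done
None
```

The carriage sits in the setting-station detent, and the lock screw was turned back to the thread drop and then forward one full turn (about 5 mm down); I handed the job in with the head still gripped, at about 40 s.

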